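# Work the spatula out of the covered utensil tray

### The arm

A 6-joint arm with a two-finger parallel gripper is mounted at the origin on a cart in front of the work surface, level with it; the furniture and walls round the work are solid. World frame = base frame: x ahead of the robot, y to its left, z up, the work surface at z = 0. Lengths are in m, angles in rad, forces in N, time in s.
With the tool pointing down it reaches from about 0.375 to 0.975 m from the base axis. Payload 3.8 kg.
Tool frame: the origin (TCP) lies midway between the tips of the shut fingers; the grasp point (between the pads) lies 19 mm behind it; x points along the fingers, y is the direction in which the jaws open and shut, and the axes are right-handed (so a half turn about x gives the same grasp; the last joint's range is limited). The gripper opens to 85 mm and grips with 20 to 120 N. Pads are 22 mm wide; open, the fingers measure 114 mm over their backs; the gripper's body (76 mm by 85 mm) begins 54 mm behind the grasp point. The pads swing forward as they close: fully open they stand 13 mm farther back than shut.
Start: joints at [-1.194, 0.264, 1.604, -0, 1.274, -0.037], TCP at [0.271, -0.618, 0.231] pointing down, gripper open.
Joint ranges: [-2.63, 2.63], [-0.94, 2.18], [0.31, 2.57], [-1.31, 4.45], [0, 2.66], [-2.55, 2.55]. Speed limits (rad/s): [2.57, 2.57, 3.14, 3.14, 3.14, 3.14].

### API

Orientations are given as a rotation vector (axis times angle).
In Python, from workcell import read_state, read_camera, get_calibration, finish_job gives the robot as it stands. The module is installed in compiled form; this text tells all that it offers.
- The arm moves only by the shell command python3 -m creep 'ROWS' [FORCE]. ROWS is JSON, a list of rows, each a list of 3 entries, a list of its own where there are three numbers: the closure in counts, from 0 (fully open) to 255 (shut), then the shift along the world's x, y, z in mm, then the turn about the world's z in rad. In form: [[hand, [tx, ty, tz], spin], ...]. A call has exactly 8 rows; each row shifts and turns the commanded pose from where the row before left it; what a row does not reach is not made up. A row lasts 1/12 s, in which the tool goes at most 41.7 mm and 7.16 degrees, less where a joint would pass 70% of its speed; a pose out of reach is approached as far as the arm can. A call is refused whole if a number of a shift passes 41.7 or a number of a turn 0.125, either way. A call with a gripper value outside its range is refused whole. The fingers move at their own pace and stop on an object; FORCE is the grip in N (left out, the last holds). Time passes only in rows, so rows that do not move let the fingers close, or fill a call up. It gives the time, the measured TCP pose, the force and the opening at its end, in the units of the state.
- read_state(): the state, without advancing time (a new reading comes with each control period).
- read_camera(name): name is "side" or "top"; returns (picture, depth): 480x640x3 uint8, blue, green, red; 480x640 float32, m along the optical axis (not along the pixel's ray), 0 where there is no reading.
- get_calibration(name): a dict with "K" (3x3 intrinsics, pixels), "eye" and "orientation" of the camera in the world. Camera axes: x right, y down, z forward; pixel columns grow to the right and rows downward; lengths in m; the calibration is good to about 2 mm. A picture is of the moment at which its call begins. get_calibration takes no time and is no camera call.
- finish_job(): hands the job in, once; it reports no verdict.
The state is a dict: "time": time; "q": joint angles; "joint_vel": joint speeds; "joint_torque": joint torques, N m; "tool_pos": TCP position; "tcp_rot": TCP orientation; "wrist_force": force on the tool from outside, world axes, zero at the start; "torque": the same for the moment, N m; "width": opening from 0.0 (shut) to 1.0 (fully open).
Only numpy, scipy, OpenCV 4.12 (cv2) and the standard library are available. Lean on these libraries where they do the work, as an engineer would, in place of code of your own. Each camera call takes 0.05 s, during which the arm holds its last target.

### The job

Take the spatula out of the utensil tray: it is longer than the gap between the two clear covers, so slide it deeper under the left cover, tilt its handle up through the gap and draw it out diagonally. Finish still holding it in the gripper, at rest in the air above the tray, every part of it well clear of the covers (a hand's breadth, say 10 cm, is plenty). Leave the other things on the worktop where they stand.

Things in the scene. Friction and masses are not known exactly. Their poses are not given: they have to be found in the camera images.
- tray: Fixed wooden utensil tray, 212 mm wide (own x), 402 mm long (own y, roughly across the robot's front, +y to the left), 60 mm tall. Origin: centre of its underside. Grey floor and light walls 6 mm thick; inside 200 mm wide, 390 mm long (own y -195 to +195 mm). Fixed milky clear plates 4 mm thick roof its two ends, underside 50 mm above the tray's floor, top 60 mm above the worktop.
- opening (a point): Centre of the gap between the two clear covers, level with their top, at own y -37.5 mm of the tray; axes as the tray's. The gap is 185 mm long (tray y) and 200 mm wide (full inner width): shorter than the spatula, which lies under both covers at the start.
- left_edge (a point): Middle of the left cover's edge at the gap (own y +55 mm of the tray), on its top face, marked by a dark strip. The left cover runs from here to the tray's left end (140 mm of room under it).
- right_edge (a point): Middle of the right cover's edge at the gap (own y -130 mm of the tray), on its top face, marked by a dark strip. The right cover runs from here to the tray's right end (65 mm of room under it).
- spatula_grip (a point): Point on the axis of the loose spatula's round dark wooden handle (19 mm thick), near its balance point, seen through the gap. The spatula (300 mm long, about 70 g) lies flat on the tray's floor along the tray's y, blade to the left. Axes: x from handle to blade, z up as it lies. From here along x: handle -90 to +60 mm, 6 mm shaft to +120, blade to +210 mm. The axis is 10 mm above the underside.
- spatula_tip (a point): Middle of the front edge of the spatula's flat steel blade (90 mm long, 65 mm wide, 3 mm thick, at the spatula's underside): 210 mm from spatula_grip along the spatula's x and 8.5 mm below it as it lies; same axes.
- spatula_butt (a point): Rear end of the spatula's handle on its axis, 90 mm behind spatula_grip; same axes.
- spice_jar_1: Bystander, to be left alone: spice jar with red lid, 45 mm wide, 106 mm tall, behind the tray. Origin: centre of its underside.
- lemon_1: Bystander, to be left alone: lemon, 70x58x56 mm, right rear. Origin: centre of its underside.
- mug_1: Bystander, to be left alone: small white mug, 64x91 mm, 51 mm tall, at the right front. Origin: centre of its underside.
- tin_1: Bystander, to be left alone: green and gold food tin, 57 mm wide, 72 mm tall, at the left front. Origin: centre of its underside.
- mill_2: Bystander, to be left alone: glass salt shaker with grey top, 44 mm wide, 90 mm tall, at the far right front. Origin: centre of its underside.

How it is judged:
On the way:
1. one end of the spatula is up through the opening while the other end is still below the covers (((height (world z) of spatula_butt above 0.068 m and height (world z) of spatula_tip below 0.052 m) or (height (world z) of spatula_tip above 0.068 m and height (world z) of spatula_butt below 0.052 m))).
At the end, for the whole second after the job is handed in: The spatula is held by the fingers (over 1 N), at rest (under 0.05 m/s), both its ends and its grip point more than 10 cm above the worktop (4 cm above the covers), grip point within 25 cm horizontally of the centre of the opening, touching neither the tray nor a bystander (height (world z) of each of spatula_tip, spatula_butt, spatula_grip above 0.1 m and horizontal distance between spatula_grip and opening below 0.25 m and contact force between the fingers and spatula above 1 N and contact force between spatula and tray below 0.1 N and linear speed of spatula below 0.05 m/s and contact force between spatula and spice_jar_1 below 0.1 N and contact force between spatula and lemon_1 below 0.1 N and contact force between spatula and mug_1 below 0.1 N and contact force between spatula and tin_1 below 0.1 N and contact force between spatula and mill_2 below 0.1 N); the arm keeps its last pose, push and grip.
It fails at once if a bystander is moved more than 3 cm (distance of any of spice_jar_1, lemon_1, mug_1, tin_1, mill_2 from where it was at the start of the episode above 0.03 m).
It also fails if it takes over 42 s, if anything falls off the work surface, if the arm or the gripper's body presses on something with over 40 N, if the wrist force passes 120 N, or if a joint passes its speed limit or range.

## Working session

There is one attempt and no reset: what is moved stays moved. The work goes in short steps, Python scripts to look and compute and a shell command to move; the robot and the scene stay as the last step left them, time stands still between calls to the robot, and variables do not carry over. Pictures are saved under pics/ and viewed, and the job is handed in when it is done.

```bash
mkdir -p pics
cat > h.py <<'E'
import numpy as np, cv2
from workcell import *
from scipy.spatial.transform import Rotation as R
def cal(n):
    c=get_calibration(n); o=np.array(c["orientation"]); 
    M=o if o.shape==(3,3) else R.from_rotvec(o).as_matrix()
    return np.array(c["K"]),np.array(c["eye"]),M
def ray(n,u,v,z):
    K,e,M=cal(n); d=M@np.linalg.inv(K)@np.array([u,v,1.]); return e+d*(z-e[2])/d[2]
def proj(n,p):
    K,e,M=cal(n); c=K@(M.T@(np.array(p)-e)); return c[:2]/c[2]
E
python3 - <<'E'
from h import *
for n in("top","side"):
    p,d=read_camera(n); cv2.imwrite(f"pics/{n}0.png",p); np.save(f"pics/{n}0.npy",d); print(n,get_calibration(n))
s=read_state(); print(s["time"],s["tool_pos"],R.from_rotvec(s["tcp_rot"]).as_matrix().round(3),s["wrist_force"],s["width"])
E
```

```text
top {'K': array([[484.179076  ,   0.        , 329.55139809],
       [  0.        , 484.179076  , 235.49650301],
       [  0.        ,   0.        ,   1.        ]]), 'eye': array([ 0.36238805, -0.06636748,  1.2997095 ]), 'orientation': array([-2.13666882,  2.1457652 , -0.20719135])}
side {'K': array([[620.37620567,   0.        , 325.80704583],
       [  0.        , 620.37620567, 243.6051782 ],
       [  0.        ,   0.        ,   1.        ]]), 'eye': array([-0.81100383,  0.03458958,  1.42139396]), 'orientation': array([-1.67855527,  1.83823174, -0.76741497])}
0.1 [ 0.27114422 -0.61741605  0.2300293 ] [[-0.001  0.402 -0.916]
 [ 0.002 -0.916 -0.402]
 [-1.    -0.002 -0.   ]] [ 0.0955763  -0.05640021 -0.28785148] 0.9966146014258516
```

View pics/top0.png

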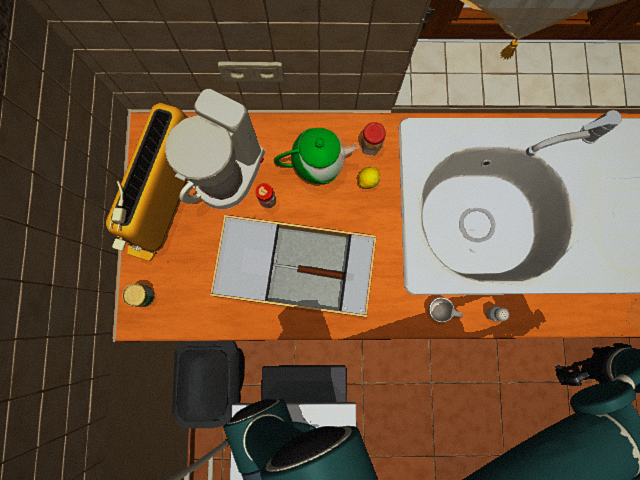

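View pics/side0.png

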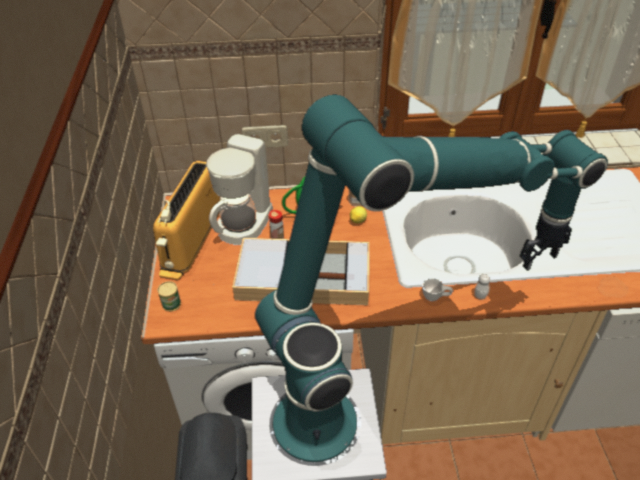

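The top view shows the tray at about (211–377, 215–316). The dark strips run near x≈270 and x≈347, and the brown handle goes from (298,267) to (345,276). The jar is at (266,195), the tin at (138,295), the mug at (443,309) and the shaker at (498,313).

Run:
```python
from h import *
p=cv2.imread("pics/top0.png"); d=np.load("pics/top0.npy")
c=p[205:325,200:390]; cv2.imwrite("pics/crop0.png",cv2.resize(c,None,fx=4,fy=4,interpolation=cv2.INTER_CUBIC))
hsv=cv2.cvtColor(p,cv2.COLOR_BGR2HSV)
# handle mask: reddish brown dark, inside gap
m=((hsv[...,1]>110)&(hsv[...,2]<170)).astype(np.uint8); 
roi=np.zeros_like(m); roi[240:300,282:346]=1; m*=roi
m=cv2.morphologyEx(m,cv2.MORPH_OPEN,np.ones((3,3)))
n,l,st,ce=cv2.connectedComponentsWithStats(m); i=1+st[1:,4].argmax(); print(st[i],ce[i])
ys,xs=np.where(l==i); P=np.array([ray("top",u,v,.016) for u,v in zip(xs,ys)])[:,:2]
mu=P.mean(0); w,V=np.linalg.eigh(np.cov((P-mu).T)); a=V[:,1]; a*=np.sign(a[1]); t=(P-mu)@a; s=(P-mu)@V[:,0]
print("handle",mu,a,np.degrees(np.arctan2(a[1],a[0])),t.min(),t.max(),np.ptp(s))
print("blade end of handle",mu+a*t.max())
print("depth z at handle",[ (lambda dd:(cal("top")[1]+cal("top")[2]@(np.linalg.inv(cal("top")[0])@[u,v,1]*dd)))(d[v,u]) for u,v in((320,272),(310,245),(240,250))])
for nme,u,v in(("c1",223,216),("c2",376,236),("c3",366,316),("c4",212,296)): print(nme,ray("top",u,v,.06))
```

```text
[298 266  46  13 302] [321.05298013 271.85099338]
handle [ 0.48715328 -0.07121996] [0.16753823 0.98586558] 80.35528291433211 -0.06012190549623263 0.06301619604725554 0.01791556747376983
blade end of handle [ 0.4977109  -0.00909446]
depth z at handle [array([ 0.48564901, -0.06841098,  0.02750332]), array([ 0.56109383, -0.0416118 ,  0.00475043]), array([0.54016947, 0.13759275, 0.05953095])]
c1 [0.62968767 0.18392432 0.06      ]
c2 [ 0.57583289 -0.21440843  0.06      ]
c3 [ 0.37049543 -0.18443082  0.06      ]
c4 [0.4227351  0.20514084 0.06      ]
```

View pics/crop0.png

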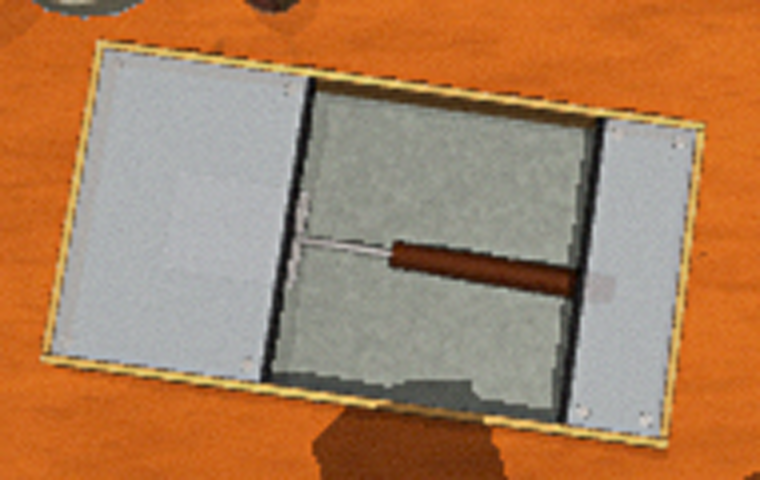

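Run:
```python
from h import *
Y=np.array([.0539+.052,.398+.3896]);Y/=np.linalg.norm(Y);X=np.array([Y[1],-Y[0]]);C=np.array([.4997,-.0024])
f=lambda u,v,z:((lambda q:(q,np.round([(q-C)@X,(q-C)@Y],4)))(ray("top",u,v,z)[:2]))
print(np.degrees(np.arctan2(Y[1],Y[0])))
print("butt",f(353.4,277.3,.016)); print("tip",f(242.8,260.5,.0075)); print("handle front",f(297.5,268.6,.016))
print("left strip",f(275.5,262,.06) ); print("L",f(273.5,262,.06),"R edge",f(346,275,.06))
```

```text
82.34199007310612
butt (array([ 0.47231202, -0.15703482]), array([-0.0065, -0.1569]))
tip (array([0.51924021, 0.13796379]), array([0.0007, 0.1417]))
handle front (array([ 0.49605205, -0.00869876]), array([-0.0028, -0.0067]))
left strip (array([0.5086959 , 0.04586237]), array([0.0025, 0.049 ]))
L (array([0.50871432, 0.05098871]), array([0.0018, 0.0541])) R edge (array([ 0.47452363, -0.13500959]), array([-0.0073, -0.1348]))
```

```bash
python3 -m creep '[[0,[13,32,0],0.062],[0,[13,32,0],0.062],[0,[13,32,0],0.062],[0,[13,32,0],0.062],[0,[13,32,0],0.062],[0,[13,32,0],0.062],[0,[13,32,0],0.062],[0,[13,32,0],0.062]]' 20; python3 -m creep '[[0,[13,32,0],0.062],[0,[13,32,0],0.062],[0,[13,32,0],0.062],[0,[13,32,0],0.062],[0,[13,32,0],0.062],[0,[13,32,0],0.062],[0,[13,32,0],0.062],[0,[0,0,0],0.062]]'
python3 - <<'E'
from h import *
s=read_state(); M=R.from_rotvec(s["tcp_rot"]).as_matrix(); print(s["tool_pos"],np.degrees(np.arctan2(M[1,1],M[0,1])),s["q"],s["width"])
E
```

```text
time: 0.77
tool_pos: [0.3754, -0.3602, 0.2308]
tcp_rot: [1.675, 0.823, -1.676]
wrist_force: [1.1, -0.3, 1.1]
width: 1.004
time: 1.43
tool_pos: [0.4676, -0.1329, 0.2309]
tcp_rot: [1.327, 1.133, -1.323]
wrist_force: [0.3, -0.9, 0.6]
width: 1.001
[ 0.46763849 -0.13290744  0.23091691] -9.015693033126478 [-0.33031442 -0.09832033  1.99522233  0.00319205  1.24522935 -0.17398266] 1.000986435246991
```

```bash
python3 -m creep '[[0,[7,13.5,-15],0],[0,[7,13.5,-25],0],[0,[0,0,-25],0],[0,[0,0,-25],0],[0,[0,0,-25],0],[0,[0,0,-15],0],[0,[0,0,0],0],[0,[0,0,0],0]]'
python3 - <<'E'
from h import *
s=read_state(); M=R.from_rotvec(s["tcp_rot"]).as_matrix(); print(s["tool_pos"],np.degrees(np.arctan2(M[1,1],M[0,1])))
p,d=read_camera("top"); cv2.imwrite("pics/t1.png",cv2.resize(p[190:340,190:400],None,fx=3.6,fy=3.6,interpolation=cv2.INTER_CUBIC))
p,d=read_camera("side"); cv2.imwrite("pics/s1.png",cv2.resize(p[200:340,200:410],None,fx=3.6,fy=3.6,interpolation=cv2.INTER_CUBIC))
E
```

```text
time: 2.1
tool_pos: [0.4792, -0.1107, 0.1002]
tcp_rot: [1.329, 1.129, -1.332]
wrist_force: [0.7, -0.1, -0.5]
width: 1.001
[ 0.47923783 -0.11069008  0.10018969] -9.45358702427903
```

View pics/t1.png

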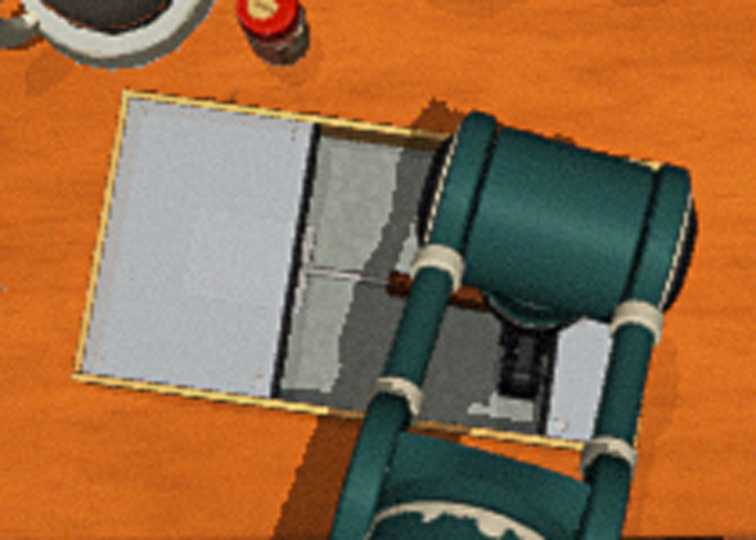

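View pics/s1.png

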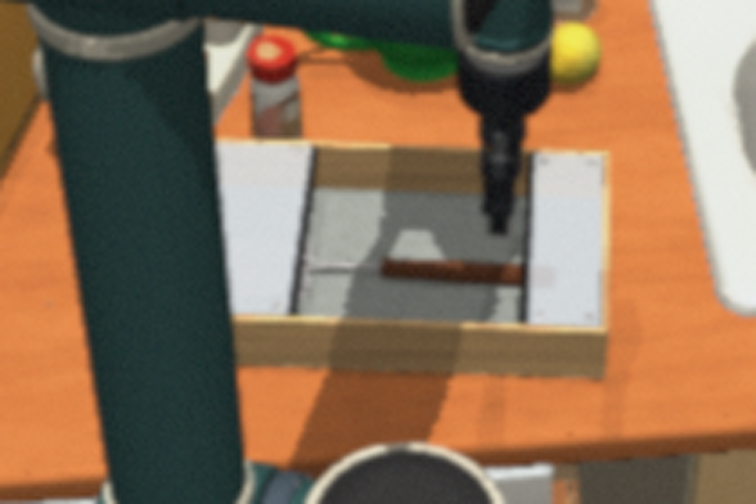

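The top view shows the hand over the handle end, with a finger near crop (520,365) just left of the right strip. The side view shows the fingers clear of the right cover. I'll nudge left and descend.

```bash
python3 -m creep '[[0,[1,3,-10],0],[0,[1,3,-20],0],[0,[0,0,-20],0],[0,[0,0,-20],0],[0,[0,0,-10],0],[0,[0,0,0],0],[0,[0,0,0],0],[0,[0,0,0],0]]'
```

```text
time: 2.87
tool_pos: [0.4836, -0.1053, 0.0225]
tcp_rot: [1.33, 1.125, -1.328]
wrist_force: [-0.1, 0.5, 0.5]
width: 1.001
```

```bash
python3 -m creep '[[0,[-1,0,-6],0],[0,[-1,0,-6],0],[0,[0,0,0],0],[200,[0,0,0],0],[200,[0,0,0],0],[255,[0,0,0],0],[255,[0,0,0],0],[255,[0,0,0],0]]' 20
python3 -m creep '[[255,[0,0,0],0],[255,[0,0,0],0],[255,[0,0,0],0],[255,[0,0,0],0],[255,[0,0,0],0],[255,[0,0,0],0],[255,[0,0,0],0],[255,[0,0,0],0]]' 20
```

```text
time: 3.53
tool_pos: [0.4806, -0.1051, 0.0095]
tcp_rot: [1.33, 1.126, -1.329]
wrist_force: [-0.6, 0.5, -0.1]
width: 0.3
time: 4.2
tool_pos: [0.4807, -0.1051, 0.0095]
tcp_rot: [1.33, 1.126, -1.329]
wrist_force: [-0.1, -0.2, 3.2]
width: 0.214
```

```bash
python3 -m creep '[[255,[0,0,1.5],0],[255,[1,7,0],0],[255,[1,7,0],0],[255,[1,7,0],0],[255,[1,7,0],0],[255,[1,7,0],0],[255,[1,7,0],0],[255,[0,0,0],0]]' 20
python3 - <<'E'
from h import *
p,d=read_camera("top"); cv2.imwrite("pics/t2.png",cv2.resize(p[190:340,190:400],None,fx=3.6,fy=3.6,interpolation=cv2.INTER_CUBIC))
p,d=read_camera("side"); cv2.imwrite("pics/s2.png",cv2.resize(p[200:340,200:410],None,fx=3.6,fy=3.6,interpolation=cv2.INTER_CUBIC))
E
```

```text
time: 4.87
tool_pos: [0.4864, -0.0616, 0.0107]
tcp_rot: [1.329, 1.128, -1.329]
wrist_force: [0.2, 0.2, -0.9]
width: 0.212
```

View pics/t2.png

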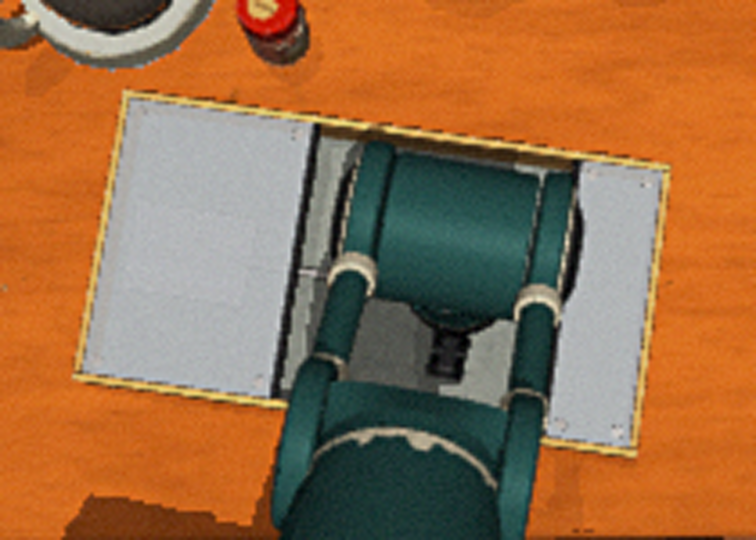

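View pics/s2.png

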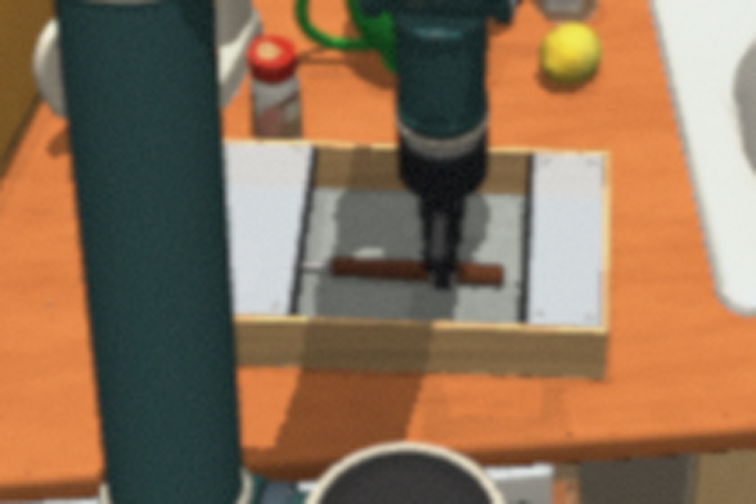

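The side view shows the handle's butt at crop (502,275), clear of the right strip at about 523. In the top view the faint blade outline now ends near crop x≈135.

Run:
```python
from h import *
Y=np.array([.1333,.9911]);X=np.array([Y[1],-Y[0]]);C=np.array([.4997,-.0024])
for n,u,v,z in(("side",200+503/3.6,200+275/3.6,.017),("side",200+332/3.6,200+266/3.6,.017),("top",190+140/3.6,190+245/3.6,.008)):
    q=ray(n,u,v,z)[:2]; print(q,(q-C)@X,(q-C)@Y)
```

```text
[ 0.47711923 -0.11028157] -0.007999186658946174 -0.10993143605853994
[0.50143363 0.03473574] -0.003231998453190249 0.03703632761208066
[0.52588846 0.17512631] 0.0022911239394225007 0.17943725195146817
```

```bash
python3 -m creep '[[255,[0,0,4],0],[255,[0,0,4],0],[255,[0,0,4],0],[255,[0,0,4],0],[255,[0,0,4],0],[255,[0,0,4],0],[255,[0,0,4],0],[255,[0,0,0],0]]' 20
python3 - <<'E'
from h import *
p,d=read_camera("side"); cv2.imwrite("pics/s3.png",cv2.resize(p[200:340,200:410],None,fx=3.6,fy=3.6,interpolation=cv2.INTER_CUBIC))
E
```

```text
time: 5.63
tool_pos: [0.4872, -0.0632, 0.0399]
tcp_rot: [1.33, 1.125, -1.328]
wrist_force: [-0.0, -0.1, -0.6]
width: 0.211
```

View pics/s3.png

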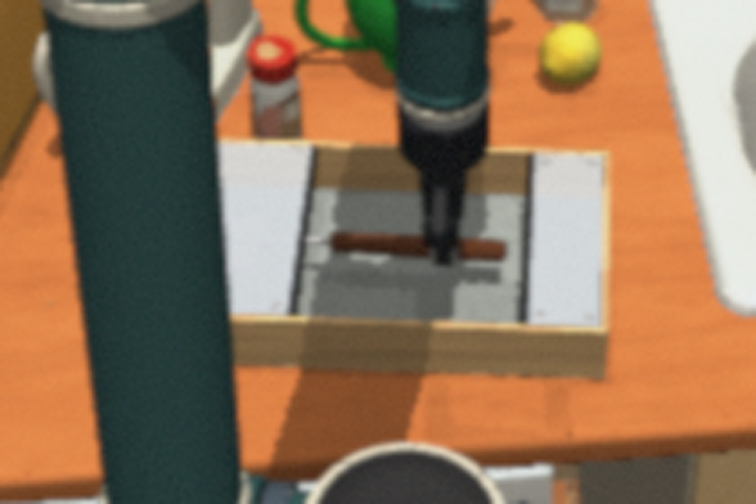

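The handle was lifted nearly level: its ends are at crop (332,241) and (505,250), both about 25 px higher. The grip isn't letting it droop, so I'll use the left cover's edge as the fulcrum and keep lifting gently while watching the force.

```bash
python3 -m creep '[[255,[0,0,3],0],[255,[0,0,3],0],[255,[0,0,3],0],[255,[0,0,3],0],[255,[0,0,2],0],[255,[0,0,2],0],[255,[0,0,2],0],[255,[0,0,0],0]]' 20
python3 - <<'E'
from h import *
s=read_state(); print(s["wrist_force"],s["torque"])
p,d=read_camera("side"); cv2.imwrite("pics/s4.png",cv2.resize(p[200:340,200:410],None,fx=3.6,fy=3.6,interpolation=cv2.INTER_CUBIC))
E
```

```text
time: 6.35
tool_pos: [0.4865, -0.0631, 0.0571]
tcp_rot: [1.33, 1.126, -1.329]
wrist_force: [-0.9, -0.4, -1.9]
width: 0.212
[-0.8705324  -0.37789364 -1.93826904] [-0.14837827  0.05977811  0.07564066]
```

View pics/s4.png

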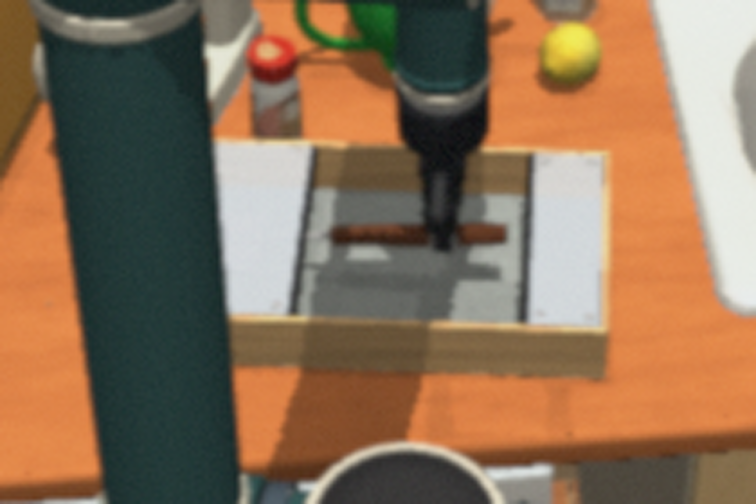

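The handle is tilting: its ends are now at crop (333,234) and (505,233), against a 9 px slope before. The force is only about 2 N, so I'll carry on.

```bash
python3 -m creep '[[255,[0,0,3],0],[255,[0,0,3],0],[255,[0,0,3],0],[255,[0,0,3],0],[255,[0,0,3],0],[255,[0,0,3],0],[255,[0,0,2],0],[255,[0,0,0],0]]' 20
python3 - <<'E'
from h import *
s=read_state(); print(s["wrist_force"],s["torque"])
p,d=read_camera("side"); cv2.imwrite("pics/s5.png",cv2.resize(p[200:340,200:410],None,fx=3.6,fy=3.6,interpolation=cv2.INTER_CUBIC))
E
```

```text
time: 7.07
tool_pos: [0.4868, -0.0632, 0.0774]
tcp_rot: [1.33, 1.126, -1.329]
wrist_force: [-0.5, 0.5, -2.5]
width: 0.211
[-0.47456733  0.50142441 -2.5324627 ] [-0.2197069   0.05302962 -0.00502884]
```

View pics/s5.png

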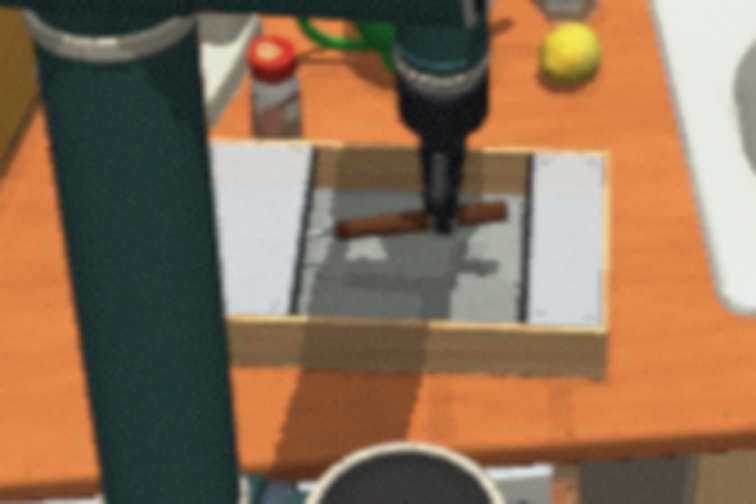

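The handle is clearly tilted up: the front end is at crop (342,231) and the butt at (505,211). A quick height check, then I'll grip harder and draw it along its own axis.

```bash
python3 - <<'E'
from h import *
Y=np.array([.1333,.9911]);X=np.array([Y[1],-Y[0]]);C=np.array([.4997,-.0024])
K,e,M=cal("side")
for nm,u,v in(("butt",505,211),("front",338,232)):
    u=200+u/3.6;v=200+v/3.6; dv=M@np.linalg.inv(K)@[u,v,1]
    # intersect with the vertical plane through spatula axis (through TCP, dir a)
    a=np.array([.1593,.9872]); nrm=np.array([a[1],-a[0],0]); p0=np.array([.4868,-.0632,0])
    q=e+dv*(nrm@(p0-e))/(nrm@dv); print(nm,q.round(4),"tray y",(q[:2]-C)@Y)
E
python3 -m creep '[[255,[0,0,0],0],[255,[-1,-8,1],0],[255,[-1,-8,1.5],0],[255,[-1,-8,1.5],0],[255,[-1,-8,1.5],0],[255,[-1,-8,1.5],0],[255,[-1,-8,1.5],0],[255,[0,0,0],0]]' 60
python3 - <<'E'
from h import *
s=read_state(); print(s["wrist_force"],s["torque"])
p,d=read_camera("side"); cv2.imwrite("pics/s6.png",cv2.resize(p[200:340,200:410],None,fx=3.6,fy=3.6,interpolation=cv2.INTER_CUBIC))
E
```

```text
butt [ 0.479  -0.1115  0.0932] tray y -0.1109357204560228
front [0.5015 0.0278 0.0584] tray y 0.030134597555400326
time: 7.78
tool_pos: [0.4807, -0.1128, 0.0858]
tcp_rot: [1.331, 1.125, -1.33]
wrist_force: [0.0, -0.2, -1.0]
width: 0.2
[ 0.02170645 -0.21420839 -1.03180316] [-0.02328685  0.00755125 -0.04742987]
```

View pics/s6.png

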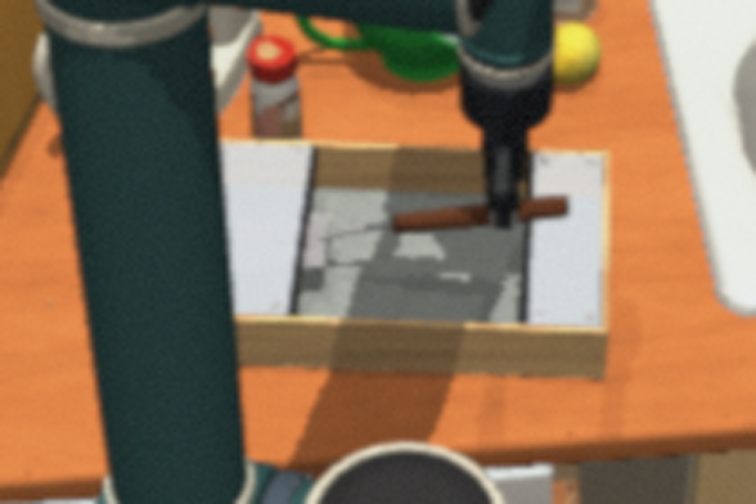

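Measured butt height is 93 mm and the tilt is about 14°, which puts the tip near 13 mm, so the tilted state is reached. The picture shows the blade's start emerging at crop (315,240), free of force (1 N, roughly the weight). I'll draw on until the tip passes the left edge.

```bash
python3 -m creep '[[255,[-1.6,-12,2],0],[255,[-1.6,-12,2],0],[255,[-1.6,-12,2],0],[255,[-1.6,-12,2],0],[255,[-1.6,-12,2],0],[255,[-1.6,-12,2],0],[255,[-1.6,-12,2],0],[255,[-1.6,-12,2],0]]' 60
python3 - <<'E'
from h import *
s=read_state(); print(s["wrist_force"],s["torque"])
p,d=read_camera("side"); cv2.imwrite("pics/s7.png",cv2.resize(p[200:340,200:410],None,fx=3.6,fy=3.6,interpolation=cv2.INTER_CUBIC))
p,d=read_camera("top"); cv2.imwrite("pics/t7.png",cv2.resize(p[190:340,190:400],None,fx=3.6,fy=3.6,interpolation=cv2.INTER_CUBIC))
E
```

```text
time: 8.5
tool_pos: [0.4674, -0.2084, 0.1015]
tcp_rot: [1.33, 1.126, -1.33]
wrist_force: [-0.3, -0.1, -0.9]
width: 0.194
[-0.29280534 -0.1484625  -0.90680696] [-0.01138268 -0.03021822 -0.0758816 ]
```

View pics/s7.png

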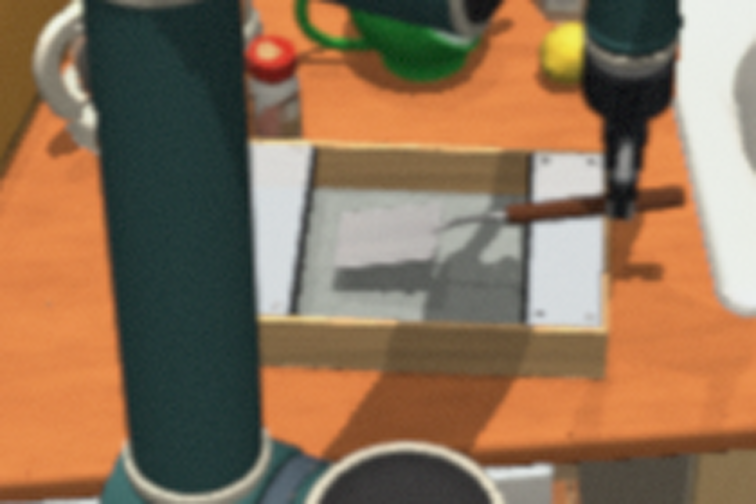

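View pics/t7.png

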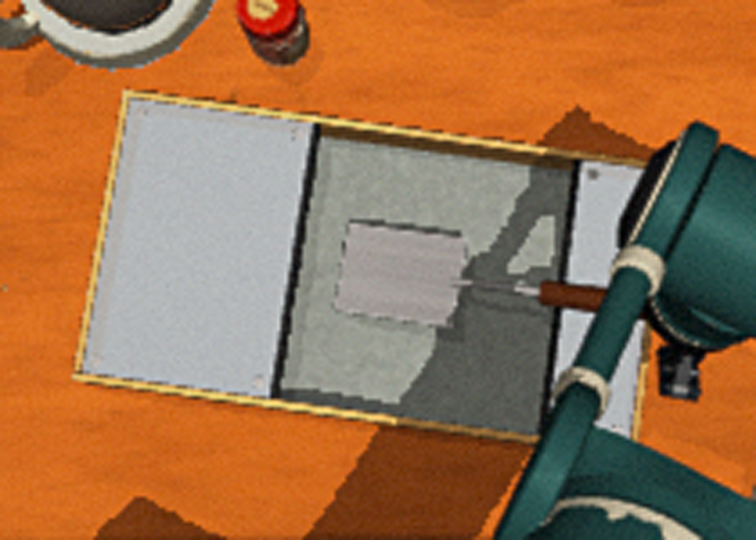

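The blade has left the cover. In the top view its front edge is at crop x≈340 and the left strip is at about 295. Now I'll lift straight up.

```bash
python3 -m creep '[[255,[0,0,6],0],[255,[0,0,12],0],[255,[0,0,15],0],[255,[0,0,15],0],[255,[0,0,15],0],[255,[0,0,15],0],[255,[0,0,15],0],[255,[0,0,12],0]]' 60
python3 -m creep '[[255,[0,2,12],0],[255,[0,5,12],0],[255,[0,5,12],0],[255,[0,5,12],0],[255,[0,5,10],0],[255,[0,2,6],0],[255,[0,0,3],0],[255,[0,0,0],0]]' 60
python3 -m creep '[[255,[0,0,0],0],[255,[0,0,0],0],[255,[0,0,0],0],[255,[0,0,0],0],[255,[0,0,0],0],[255,[0,0,0],0],[255,[0,0,0],0],[255,[0,0,0],0]]' 60
python3 - <<'E'
from h import *
s=read_state(); print(s["wrist_force"],np.abs(s["joint_vel"]).max(),s["width"])
for n in("side","top"):
    p,d=read_camera(n); cv2.imwrite(f"pics/{n}8.png",p); np.save(f"pics/{n}8.npy",d)
    cv2.imwrite(f"pics/{n}8c.png",cv2.resize(p[120:340,130:520],None,fx=2,fy=2,interpolation=cv2.INTER_CUBIC))
E
```

```text
time: 9.27
tool_pos: [0.4683, -0.2065, 0.2087]
tcp_rot: [1.329, 1.125, -1.328]
wrist_force: [-0.2, 0.2, -0.9]
width: 0.196
time: 9.93
tool_pos: [0.468, -0.183, 0.2741]
tcp_rot: [1.329, 1.126, -1.329]
wrist_force: [0.2, -1.7, -0.3]
width: 0.195
time: 10.6
tool_pos: [0.4676, -0.1831, 0.2732]
tcp_rot: [1.33, 1.127, -1.33]
wrist_force: [-0.6, 0.2, -1.5]
width: 0.197
[-0.62222158  0.17167951 -1.49058475] 0.0014740854219897675 0.19659893849395416
```

View pics/side8c.png

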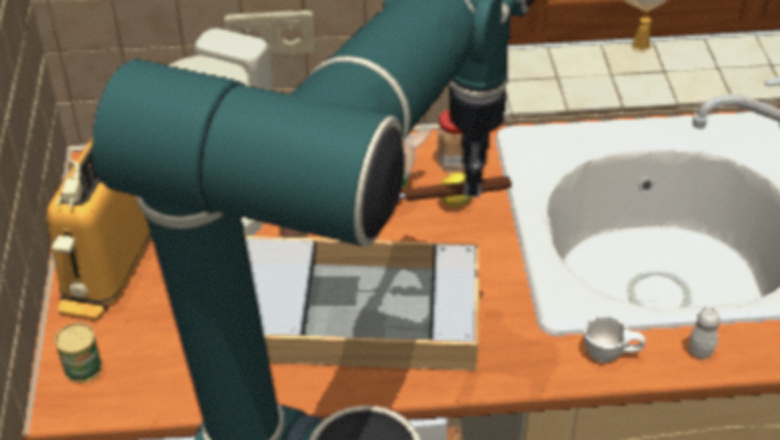

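View pics/top8c.png

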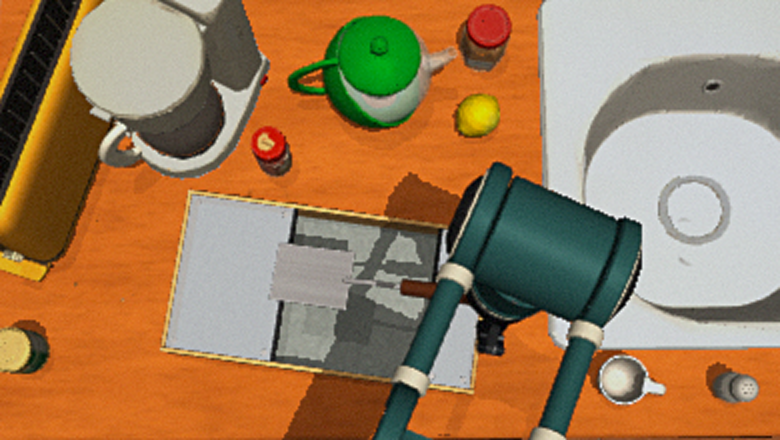

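The spatula hangs in the air in the gripper, with the blade at top crop (272–352, 245–305), and the bystanders look unmoved. I'll check heights from depth before handing in.

Run:
```python
from h import *
K,e,M=cal("top"); d=np.load("pics/top8.npy")
f=lambda u,v:e+M@(np.linalg.inv(K)@[u,v,1]*d[v,u])
a=f(269,255);b=f(303,260);c=f(340,265)
print("blade tip",a,"heel",b,"handle front",c)
h=(c-a)/np.linalg.norm(c-a); t=a
print("butt est",a+h*300,"grip est",a+h*210, np.linalg.norm((a+h*210)[:2]-[.4947,-.0396]))
p0=cv2.imread("pics/top0.png").astype(int);p1=cv2.imread("pics/top8.png").astype(int)
for nm,u,v in(("jar",266,195),("lemon",369,178),("mug",443,309),("tin",138,295),("mill",498,313)):
    print(nm,np.abs(p0-p1)[v-14:v+15,u-14:u+15].mean().round(2))
print(read_state()["time"])
```

```text
blade tip [0.50616671 0.04653525 0.21607829] heel [ 0.49212423 -0.03061957  0.23619292] handle front [ 0.47713137 -0.11086192  0.26855876]
butt est [ -51.20805793 -280.29014835   93.68790719] grip est [ -35.69379054 -196.18914327   65.64635852] 199.459896149181
jar 6.4
lemon 6.4
mug 41.71
tin 6.65
mill 25.7
10.7
```

The "butt/grip est" numbers are wrong because I multiplied by mm instead of m. Redone in metres, the butt is at about z 0.31 and the grip at about (0.46, -0.15, 0.28), 0.11–0.12 m from the opening. The mug and shaker differ only because the arm's shadow moved: they are at (441,310) and (499,314), against (443,309) and (498,313) at the start.

```bash
python3 -c "
from workcell import *
finish_job(); s=read_state(); print(s['time'],s['tool_pos'],s['width'])"
```

```text
the job is handed in; nothing more can be done
the job is handed in; nothing more can be done
```

The spatula is out of the tray and held in the gripper above it. I handed the job in at about 10.7 s of the 42 s; the hand-in reports no verdict.

**What I did:** I gripped the handle close to the right cover and slid the spatula about 43 mm deeper under the left cover. The grip kept it level at first. As I kept lifting, its shaft met the left cover and the handle tilted up about 14°. I then tightened the grip to 60 N, drew it out diagonally along its own axis, and lifted it clear.

**Last checks:**
- **Tilted halfway:** the butt measured 93 mm high. The tip worked out to about 13 mm, hidden under the cover and so not seen directly.
- **Final heights:** the blade tip is at 0.216 m from camera depth. The butt (about 0.31 m) and grip point (about 0.28 m) are extrapolated from it. The blade tip, the lowest part, is about 15 cm above the covers.
- **Position:** the grip point is about 0.12 m horizontally from the centre of the opening.
- **At rest and held:** joint speeds were about 0.001 rad/s and the fingers were stopped on the handle. The wrist read a 1.5 N downward load; the spatula weighs about 0.7 N and the readings are noisy.
- **Bystanders:** the jar, lemon and tin look unchanged in the top view. The picture-difference test flagged the mug and shaker. I put that down to the arm's shadow moving, since both sat within 2 pixels of their starting positions.

My first script for the butt and grip estimates had a unit error, so the figures above are the corrected ones, worked out by hand.

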